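# Seat the angle block on its stepped plate, check it for rocking and clip it down

## Task

The cast aluminium angle block leans on the flat bench: pick it up and set it on the stepped base plate in the one pose in which it stands level, all four feet on the yellow marks (long feet on the low step), and let go. Then check by touch that it does not rock: press down gently on its red spot, then on its green spot. Finally swing the plate's spring clip round its pivot as far as its stop, so that its pad holds the block's flange, and leave the jar, dish and marker where they stand.

Things in the scene. Friction and masses are not known exactly. Their poses are not given: they have to be found in the camera images.
- block: Loose cast aluminium block, 0.55 kg; sizes in mm. Flange 110 (x) x 80 (y) x 8; origin: middle of its underside, z up. Middle web to grip: 44 (x) x 18 (y), from z 8 to 58; gussets at its x ends to x = +-36, z 22. Feet 16x16 at x +-42, y +-30: at -x long, down to z -22, at +x short, to z -4. So on the bench it leans 0.21 rad, -x end up.
- red_spot: Red round touch button fixed on the block's flange, 20 mm across, 5 mm high; origin at the centre of its underside, 8 mm above the block's origin at block x = -40, y = +28 mm (long-foot end). A press of 2 N or more registers; up to 40 N is allowed.
- green_spot: Green round touch button like the red one, at block x = +40, y = -28 mm (short-foot end).
- plate: Fixed dark steel stepped base plate (mm): x -72..72, y -100..60; origin on the bench under the seat's centre, z up. Low step (x below -24) 8 high, ledge (x above -24) 26 high. Four yellow marks, 26 square, at x +-42, y +-30 for the feet.
- seat (a point): The place of the block's origin when it is seated: 30 mm above the plate's origin, axes as the plate's; the seated block's x, y and z axes point as these do.
- clip (a joint): Spring clip's angle about its upright pivot, rad: 0 at its stop (arm along the plate's +y, over the flange), grows counter-clockwise from above (pi/2: along plate -x), to 2.1. In mm: arm 14 wide, 58 long from the pivot, underside 47 above the bench. Sprung pad under it, 53 from the pivot, rides up 1 on the seated flange (about 1 N). Stays where left; 1 to 2 N at the knob turns it.
- clip_pivot (a point): On the clip's pivot axis, at the underside of the arm, 47 mm above the bench; x is across the arm, y points along the arm towards its end (turns with the clip).
- clip_knob (a point): Top centre of the clip's upright round black knob, 28 mm from the pivot; the knob is 14 mm across and 26 mm tall, its top is 78.5 mm above the bench.
- jar: Bystander: clear jar with yellow lid, 58 mm across, 59 mm tall; origin at the centre of its underside.
- dish: Bystander: small clear Petri dish, 55 mm across, 12 mm high; origin at the centre of its underside.
- marker: Bystander: black marker lying along its y axis, 132 mm long, 14 mm thick; origin at the middle of its underside.
There are look-alikes about, which are no part of the job. What is shaped like the block but turquoise is not meant.

How it is judged:
By the outcome, as a careful person would: the job done as asked, in the order asked, and still so for the second after the job is handed in, with the robot touching nothing.
It also fails if it takes over 61 s, if anything falls off the work surface, if the arm or the gripper's body presses on something with over 40 N, if the wrist force passes 120 N, or if a joint passes its speed limit or range.

## Robot

A 7-joint arm with a two-finger parallel gripper is mounted at the origin on a cart in front of the work surface, level with it; the furniture and walls round the work are solid. World frame = base frame: x ahead of the robot, y to its left, z up, the work surface at z = 0. Lengths are in m, angles in rad, forces in N, time in s.
With the tool pointing down it reaches from about 0.4 to 0.875 m from the base axis. Payload 19.3 kg.
Tool frame: the origin (TCP) lies at the very end of the fingers, on their centre line; the grasp point (between the pads) lies 19 mm behind it; z points along the fingers, y is the line along which they close (so a half turn about z gives the same grasp; the last joint's range is limited). The gripper opens to 85 mm and grips with 20 to 120 N. Pads are 22 mm wide; open, the fingers measure 114 mm over their backs; the gripper's body (76 mm by 85 mm) begins 54 mm behind the grasp point. The pads swing forward as they close: fully open they stand 13 mm farther back than shut.
Start: joints at [1.043, 0.521, -0.036, 1.599, 0.021, 1.021, -0.113], TCP at [0.276, -0.561, 0.231] pointing down, gripper open.
Joint ranges: [-2.91, 2.91], [-0.3, 2.13], [-1.5, 1.42], [0.17, 2.43], [-1.26, 4.41], [0.16, 1.93], [-2.52, 2.52]. Speed limits (rad/s): [1.89, 1.89, 2.39, 2.39, 3.01, 3.01, 3.01].

## Interface

Orientations are given as [roll, pitch, yaw] about the fixed x, y, z axes, in that order (R = Rz(yaw) Ry(pitch) Rx(roll)).
In Python, from workcell import monitor, optics, job_done gives the robot as it stands.
- The arm moves only by the shell command python3 -m handwheel 'ROWS' [FORCE]. ROWS is JSON, a list of rows, each an object of numbers: "dx", "dy", "dz": the shift along the tool's x, y, z in cm; "wx", "wy", "wz": the turn, a rotation vector about the tool's x, y, z in rad; "claw": the opening in per cent of the stroke, from 0 (shut) to 100 (fully open). A call has 1 to 8 rows; each row shifts and turns the commanded pose from where the row before left it, along the tool's axes as they then stand; what a row does not reach is not made up. A row lasts 1/8 s, in which the tool goes at most 62.5 mm and 10.7 degrees, less where a joint would pass 70% of its speed; a pose out of reach is approached as far as the arm can. A call with a gripper value outside its range is refused whole. The fingers move at their own pace and stop on an object; FORCE is the grip in N (left out, the last holds). Time passes only in rows, so rows that do not move let the fingers close. It gives the time, the measured TCP pose, the force, the opening and the grip force at its end, in the units of the state.
- monitor.observe(): the state, without advancing time (a new reading comes with each control period).
- optics.grab_frame(name): name is "scene" or "top" or "wrist"; returns a dict with "frame" (384x512x3 uint8, blue, green, red), "fovy" (degrees; the focal length in pixels is half the picture's height over the tangent of half this angle, whatever the lens; pixels are square), "cx", "cy" (the principal point, pixels), "R" (3x3) and "t" (3): a world point X has camera coordinates R X + t. Camera axes: x right, y down, z forward; pixel columns grow to the right and rows downward; lengths in m; the calibration is good to about 2 mm. A picture is of the moment at which its call begins. There is no depth.
- job_done(): hands the job in; it is judged then, once.
Trained networks look in the newest picture that a camera, given by its name, has taken for a name from the list of things; names that differ only in an ending like _2 or _b are one class to them, and where a whole thing is asked for, a point or a joint stands for the part that bears it (a point fixed in the world has none). Each returns a list of dicts, best first, with "p" (0 to 1); they miss things now and then, are a little off and sometimes report something else, mostly with a low value. They report only what shows in the picture. A call takes as long as a camera call. They do not tell look-alikes from the thing itself.
- optics.masks_of(name, camera): "region" (384x512 bool, what is visible of it) and "rect" ([left, top, width, height] in pixels, round what is visible of it).
The state is a dict: "clock": time; "qpos": joint angles; "qd": joint speeds; "joint_efforts": joint torques, N m; "position": TCP position; "tool_rot": TCP orientation; "force": force on the tool from outside, world axes, zero at the start; "moment": the same for the moment, N m; "grip_width": finger opening in m; "finger_force": force on a finger pad.
Only numpy, scipy, OpenCV 4.12 (cv2) and the standard library are available. Lean on these libraries where they do the work, as an engineer would, in place of code of your own. Each camera call takes 0.05 s, during which the arm holds its last target. There are 200 camera calls.

## Working session

There is one attempt and no reset: what is moved stays moved. The work goes in short steps, Python scripts to look and compute and a shell command to move; the robot and the scene stay as the last step left them, time stands still between calls to the robot, and variables do not carry over. Pictures are saved under pics/ and viewed, at most 10 in all, crops included, and the job is handed in when it is done.

```bash
mkdir -p pics; ls; python3 - <<'E'
from workcell import monitor, optics
import cv2,numpy as np
s=monitor.observe();print({k:np.round(v,3).tolist() for k,v in s.items()})
for n in ("scene","top"):
    f=optics.grab_frame(n);cv2.imwrite(f'pics/{n}0.png',cv2.resize(f['frame'],(768,576)))
    print(n,f['fovy'],f['cx'],f['cy'],np.round(f['R'],4).tolist(),np.round(f['t'],4).tolist())
    for o in ("block","red_spot","green_spot","plate","clip","clip_knob","jar","dish","marker"):
        for d in optics.masks_of(o,n)[:3]: print(n,o,round(d['p'],2),d['rect'])
E
```

```text
pics
{'clock': 0.0, 'qpos': [1.043, 0.522, -0.036, 1.6, 0.021, 1.021, -0.113], 'qd': [-0.002, 0.001, 0.001, 0.001, -0.003, 0.0, -0.001], 'joint_efforts': [-0.0, -92.709, 1.98, -36.993, 0.018, 0.008, -0.0], 'position': [0.276, -0.56, 0.231], 'tool_rot': [-3.14, 0.0, 0.458], 'force': [0.154, 0.244, -0.795], 'moment': [-0.002, 0.01, -0.015], 'finger_force': 0.0, 'grip_width': 0.086}
scene 54.12177424617966 261.66942052465913 193.34426104949736 [[-0.5875, -0.8089, 0.0245], [-0.4637, 0.3117, -0.8294], [0.6632, -0.4986, -0.5582]] [0.3396, 0.2931, 0.9311]
scene block 0.85 [339.1, 192.8, 42.7, 31.7]
scene block 0.67 [277.6, 188.7, 40.3, 28.6]
scene red_spot 0.2 [242.3, 204.2, 7.7, 18.2]
scene green_spot 0.39 [221.5, 281.0, 5.2, 12.0]
scene plate 0.73 [197.5, 207.1, 63.6, 45.4]
scene clip 0.6 [240.8, 207.2, 10.0, 18.3]
scene clip_knob 0.18 [271.1, 170.3, 24.6, 11.3]
scene jar 0.77 [160.8, 190.0, 19.0, 21.2]
scene dish 0.57 [164.1, 190.1, 16.2, 24.4]
scene dish 0.51 [202.6, 181.3, 17.4, 9.6]
top 50.55110609746801 261.8176492058293 196.12600439166363 [[-0.0169, -0.9996, 0.0217], [-0.9813, 0.0124, -0.1921], [0.1917, -0.0245, -0.9811]] [0.05, 0.561, 0.976]
top block 0.95 [285.1, 206.0, 46.5, 51.1]
top block 0.82 [349.3, 261.4, 44.1, 49.5]
top block 0.6 [114.4, 264.2, 52.0, 43.0]
top red_spot 0.49 [128.8, 264.2, 6.8, 7.2]
top red_spot 0.46 [302.7, 246.6, 12.8, 6.7]
top green_spot 0.47 [304.1, 208.6, 6.7, 8.6]
top plate 0.83 [177.3, 191.9, 65.2, 59.3]
top clip 0.71 [176.0, 193.0, 67.2, 59.8]
top clip 0.59 [229.9, 122.6, 20.1, 21.7]
top clip 0.53 [218.8, 214.7, 14.6, 26.8]
top clip_knob 0.63 [218.8, 212.9, 12.9, 28.2]
top jar 0.79 [158.5, 131.6, 26.4, 25.8]
top dish 0.75 [177.5, 189.8, 68.8, 63.0]
top dish 0.51 [228.5, 122.9, 17.3, 21.1]
top dish 0.24 [286.4, 207.0, 45.9, 50.0]
top marker 0.8 [317.8, 156.5, 45.0, 9.3]
top marker 0.31 [178.3, 191.7, 65.1, 55.6]
```

View pics/top0.png

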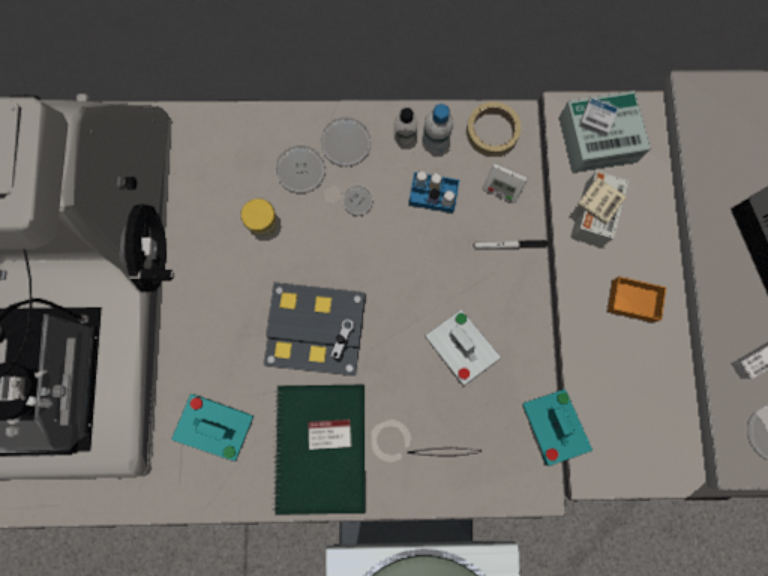

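View pics/scene0.png

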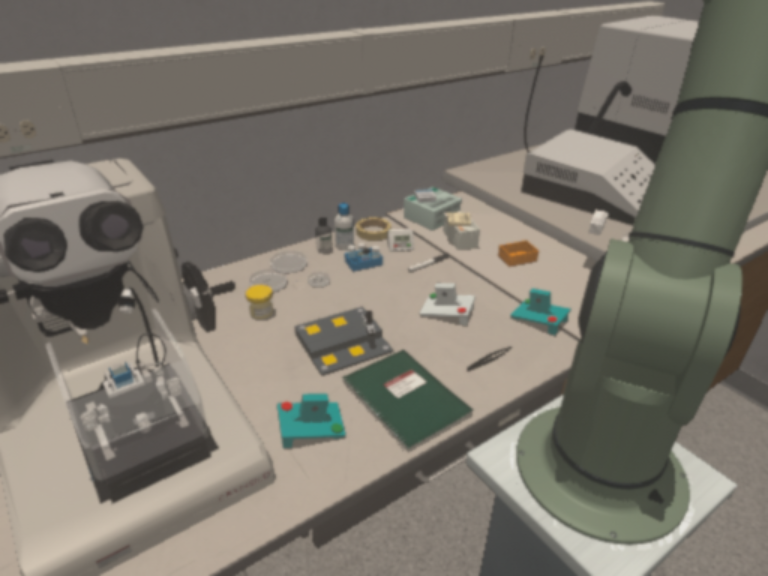

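The top view (768 px scale) shows three block shapes: silver at (463,347), turquoise at (213,427) and turquoise at (557,427). The silver one is the aluminium block, so it is the one meant. Its red spot is at (464,374) and its green spot at (461,319). The plate is at (316,330), with the clip at about (343,338). I'll confirm with one enlarged crop and fit the poses.

```bash
cat > h.py <<'E'
import numpy as np, cv2
from scipy.optimize import least_squares
from scipy.spatial.transform import Rotation as Ro
from workcell import monitor, optics
def grab(n):
    f=optics.grab_frame(n); f['R']=np.array(f['R']); f['t']=np.array(f['t'])
    f['f']=f['frame'].shape[0]/2/np.tan(np.radians(f['fovy']/2)); return f
def proj(f,X):
    c=np.atleast_2d(X)@f['R'].T+f['t']; return c[:,:2]/c[:,2:]*f['f']+[f['cx'],f['cy']]
def ray(f,p,z):  # pixel -> world at height z
    d=f['R'].T@np.array([(p[0]-f['cx'])/f['f'],(p[1]-f['cy'])/f['f'],1]); c=-f['R'].T@f['t']
    return c+d*(z-c[2])/d[2]
H={'red':((0,8),),'green':((50,80),),'yellow':((20,32),)}
def blobs(f,col,smin=120,vmin=60,amin=8):
    hsv=cv2.cvtColor(f['frame'],cv2.COLOR_BGR2HSV); h=hsv[...,0]
    m={'red':(h<8)|(h>172),'green':(h>48)&(h<76),'yellow':(h>18)&(h<34)}[col]&(hsv[...,1]>smin)&(hsv[...,2]>vmin)
    n,_,st,c=cv2.connectedComponentsWithStats(m.astype(np.uint8))
    return [(c[i].round(1).tolist(),int(st[i,4])) for i in range(1,n) if st[i,4]>=amin]
TILT=0.211
def blockT(p,lean=True):
    a=TILT if lean else 0
    return Ro.from_euler('z',p[2])*Ro.from_euler('y',a), np.array([p[0],p[1],.0144 if lean else .030])
SP=np.array([[-.040,.028,.0125],[.040,-.028,.0125]])
MK=np.array([[.042,.03,.026],[.042,-.03,.026],[-.042,.03,.008],[-.042,-.03,.008]])
E
python3 - <<'E'
from h import *
for n in("top","scene"):
    f=grab(n)
    for c in('red','green','yellow'): print(n,c,blobs(f,c))
    if n=='top': cv2.imwrite('pics/crop.png',cv2.resize(f['frame'][180:270,165:345],(800,400),interpolation=cv2.INTER_CUBIC))
E
```

```text
top red [([309.0, 248.7], 40), ([130.5, 268.5], 50), ([226.1, 281.8], 32), ([367.6, 302.5], 46)]
top green [([307.1, 211.9], 33), ([375.0, 265.1], 40), ([152.5, 301.0], 46)]
top yellow [([171.7, 143.1], 381), ([191.8, 200.1], 102), ([214.7, 202.6], 100), ([188.0, 233.0], 101), ([211.2, 235.6], 102)]
scene red [([307.5, 206.5], 8), ([367.9, 212.2], 12), ([190.6, 270.1], 27)]
scene green [([224.1, 285.0], 30)]
scene yellow [([172.2, 195.3], 168), ([225.8, 214.0], 47), ([208.4, 219.2], 49), ([237.4, 233.4], 57), ([219.2, 239.3], 57)]
```

View pics/crop.png

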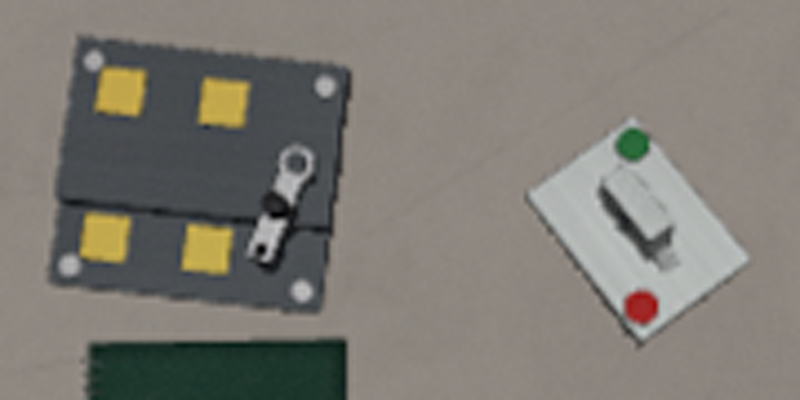

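The crop confirms the silver block, with green at crop (632,144), red at (641,307) and the web between them. The clip pivot is at crop (296,162), the knob at (275,203) and the arm tip at (260,258).

```bash
python3 - <<'E'
from h import *
t=grab('top'); s=grab('scene')
# plate: x,y,yaw
obs_t=np.array([[191.8,200.1],[214.7,202.6],[188.0,233.0],[211.2,235.6]])
obs_s=np.array([[208.4,219.2],[225.8,214.0],[219.2,239.3],[237.4,233.4]])
def W(p,P): return P@Ro.from_euler('z',p[2]).as_matrix().T+[p[0],p[1],0]
for nm,fn in(('top',lambda p:(proj(t,W(p,MK))-obs_t).ravel()),('both',lambda p:np.r_[(proj(t,W(p,MK))-obs_t).ravel(),(proj(s,W(p,MK))-obs_s).ravel()])):
    r=least_squares(fn,[.6,.1,0]);print(nm,r.x.round(4),r.fun.round(1))
pl=r.x
piv=ray(t,[231.6,216.5],.052);kn=ray(t,[226.9,225.7],.0785)
Rz=Ro.from_euler('z',-pl[2])
a=Rz.apply(piv-[pl[0],pl[1],0]);b=Rz.apply(kn-[pl[0],pl[1],0]);d=b-a
print('pivot w',piv,'plate',a.round(4),'knob',b.round(4),'len',np.hypot(d[0],d[1]),'ang',np.arctan2(-d[0],d[1]))
ot=np.array([[309.0,248.7],[307.1,211.9]])
def B(p,P): R,o=blockT(p); return R.apply(P)+o
r=least_squares(lambda p:np.r_[(proj(t,B(p,SP))-ot).ravel(),(proj(s,B(p,SP))-[307.5,206.5])[0]*.5],[.5,-.1,.66]);print('block',r.x.round(4),r.fun.round(1))
E
```

```text
top [ 0.5136  0.1981 -0.1266] [-0.1 -0.   0.1  0.1  0.1 -0.  -0.1 -0. ]
both [ 0.5136  0.1975 -0.1263] [ 0.1 -0.   0.3  0.1  0.3  0.   0.1 -0.  -0.3  0.2 -0.1  0.2 -0.2  0.2
 -0.3  0.2]
pivot w [0.51092613 0.1183139  0.052     ] plate [ 0.0074 -0.0789  0.052 ] knob [-0.02   -0.0722  0.0785] len 0.028144014540869313 ang 1.329047000761149
block [ 0.4747 -0.0776  0.6101] [ 0.  -0.   0.   0.1 -0.1 -0.2]
```

```bash
cat >> h.py <<'E'
from scipy.linalg import logm, expm
def tool_of(R): return R*Ro.from_euler('x',np.pi)   # tool pointing along -z of R, tool x = x of R
def cur():
    s=monitor.observe(); T=np.eye(4); T[:3,:3]=Ro.from_euler('xyz',s['tool_rot']).as_matrix(); T[:3,3]=s['position']; return T
def plan(pos,R,n,T0=None):
    T=np.eye(4); T[:3,:3]=tool_of(R).as_matrix(); T[:3,3]=pos
    A=np.linalg.inv(cur() if T0 is None else T0)@T
    E=expm(np.real(logm(A))/n); w=Ro.from_matrix(E[:3,:3]).as_rotvec()
    print(n,'rows cm',(E[:3,3]*100).round(2).tolist(),'rot',w.round(4).tolist()); return T
BL=[.4747,-.0776,.6101]; PL=[.5136,.1975,-.1263]
E
python3 - <<'E'
from h import *
R,o=blockT(BL); plan(o+R.apply([0,0,.15]),R,12)
E
```

```text
12 rows cm [3.77, -2.67, 0.22] rot [-0.0013, -0.0175, -0.0126]
```

```bash
r='{"dx":3.77,"dy":-2.67,"dz":0.22,"wx":-0.0013,"wy":-0.0175,"wz":-0.0126}'; true
python3 -m handwheel '[{"dx":3.77,"dy":-2.67,"dz":0.22,"wx":-0.0013,"wy":-0.0175,"wz":-0.0126},{"dx":3.77,"dy":-2.67,"dz":0.22,"wx":-0.0013,"wy":-0.0175,"wz":-0.0126},{"dx":3.77,"dy":-2.67,"dz":0.22,"wx":-0.0013,"wy":-0.0175,"wz":-0.0126},{"dx":3.77,"dy":-2.67,"dz":0.22,"wx":-0.0013,"wy":-0.0175,"wz":-0.0126},{"dx":3.77,"dy":-2.67,"dz":0.22,"wx":-0.0013,"wy":-0.0175,"wz":-0.0126},{"dx":3.77,"dy":-2.67,"dz":0.22,"wx":-0.0013,"wy":-0.0175,"wz":-0.0126}]'
python3 -m handwheel '[{"dx":3.77,"dy":-2.67,"dz":0.22,"wx":-0.0013,"wy":-0.0175,"wz":-0.0126},{"dx":3.77,"dy":-2.67,"dz":0.22,"wx":-0.0013,"wy":-0.0175,"wz":-0.0126},{"dx":3.77,"dy":-2.67,"dz":0.22,"wx":-0.0013,"wy":-0.0175,"wz":-0.0126},{"dx":3.77,"dy":-2.67,"dz":0.22,"wx":-0.0013,"wy":-0.0175,"wz":-0.0126},{"dx":3.77,"dy":-2.67,"dz":0.22,"wx":-0.0013,"wy":-0.0175,"wz":-0.0126},{"dx":3.77,"dy":-2.67,"dz":0.22,"wx":-0.0013,"wy":-0.0175,"wz":-0.0126},{"dx":0},{"dx":0}]'
python3 - <<'E'
from h import *
R,o=blockT(BL); plan(o+R.apply([0,0,.15]),R,1)
f=grab('wrist');cv2.imwrite('pics/w1.png',f['frame'])
print(proj(f,R.apply(SP)+o).round(1))
for c in('red','green'): print(blobs(f,c))
E
```

```text
1 rows cm [42.26, -35.03, 7.02] rot [-0.0161, -0.2106, -0.1518]
[[-167.  -231.1]
 [-132.1 -351.7]]
[]
[]schema error: expected keys dx, dy, dz, wx, wy, wz, claw
schema error: expected keys dx, dy, dz, wx, wy, wz, claw
```

View pics/w1.png

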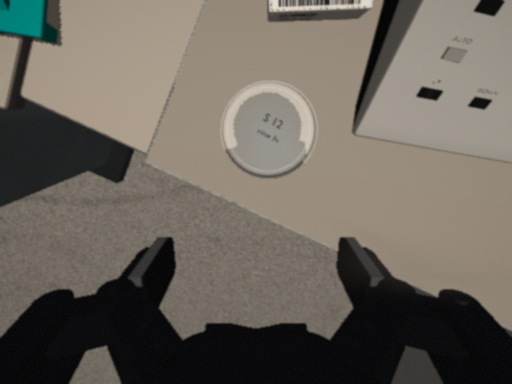

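The moves were refused because every row needs all seven keys. The wrist view therefore still shows the start area: a dish at (268,130) and no block. I'll resend with all keys.

```bash

python3 -m handwheel '[{"dx":3.77,"dy":-2.67,"dz":0.22,"wx":-0.0013,"wy":-0.0175,"wz":-0.0126,"claw":100},{"dx":3.77,"dy":-2.67,"dz":0.22,"wx":-0.0013,"wy":-0.0175,"wz":-0.0126,"claw":100},{"dx":3.77,"dy":-2.67,"dz":0.22,"wx":-0.0013,"wy":-0.0175,"wz":-0.0126,"claw":100},{"dx":3.77,"dy":-2.67,"dz":0.22,"wx":-0.0013,"wy":-0.0175,"wz":-0.0126,"claw":100},{"dx":3.77,"dy":-2.67,"dz":0.22,"wx":-0.0013,"wy":-0.0175,"wz":-0.0126,"claw":100},{"dx":3.77,"dy":-2.67,"dz":0.22,"wx":-0.0013,"wy":-0.0175,"wz":-0.0126,"claw":100}]'
python3 - <<'E'
from h import *
R,o=blockT(BL); plan(o+R.apply([0,0,.15]),R,6)
E
```

```text
clock: 2.0
position: [0.4004, -0.3122, 0.2079]
tool_rot: [3.137, 0.105, 0.534]
force: [0.3, 0.8, -1.2]
grip_width: 0.0851
finger_force: 0.0
6 rows cm [3.74, -2.66, 0.22] rot [-0.0013, -0.0176, -0.0126]
```

```bash

python3 -m handwheel '[{"dx":3.75,"dy":-2.66,"dz":0.22,"wx":-0.0013,"wy":-0.0176,"wz":-0.0126,"claw":100},{"dx":3.75,"dy":-2.66,"dz":0.22,"wx":-0.0013,"wy":-0.0176,"wz":-0.0126,"claw":100},{"dx":3.75,"dy":-2.66,"dz":0.22,"wx":-0.0013,"wy":-0.0176,"wz":-0.0126,"claw":100},{"dx":3.75,"dy":-2.66,"dz":0.22,"wx":-0.0013,"wy":-0.0176,"wz":-0.0126,"claw":100},{"dx":3.75,"dy":-2.66,"dz":0.22,"wx":-0.0013,"wy":-0.0176,"wz":-0.0126,"claw":100},{"dx":3.75,"dy":-2.66,"dz":0.22,"wx":-0.0013,"wy":-0.0176,"wz":-0.0126,"claw":100},{"dx":0,"dy":0,"dz":0,"wx":0,"wy":0,"wz":0,"claw":70}]'
python3 - <<'E'
from h import *
R,o=blockT(BL); plan(o+R.apply([0,0,.15]),R,1)
f=grab('wrist')
P=np.vstack([SP,[[22,9,58],[-22,9,58],[-22,-9,58],[22,-9,58]]*np.array(.001)])
q=proj(f,R.apply(P)+o);print(q.round(1))
for c in('red','green'): print(blobs(f,c))
im=f['frame'].copy()
for x,y in q: cv2.circle(im,(int(x),int(y)),3,(255,0,255),1)
cv2.imwrite('pics/w2.png',im)
E
```

```text
clock: 2.88
position: [0.5013, -0.0571, 0.1601]
tool_rot: [-3.139, 0.211, 0.615]
force: [-1.4, -0.6, -0.6]
grip_width: 0.0698
finger_force: 0.0
1 rows cm [-0.23, 0.16, -0.05] rot [-0.0011, -0.0003, 0.0051]
[[231.  214. ]
 [285.4 139.9]
 [246.9 167.7]
 [247.1 215. ]
 [267.  215.1]
 [267.8 167.8]]
[([22.2, 155.6], 286), ([230.8, 213.2], 238), ([262.6, 323.4], 101)]
[([284.2, 132.3], 18), ([283.0, 136.3], 10), ([289.4, 146.4], 9), ([15.2, 196.7], 23), ([25.0, 202.0], 9), ([319.0, 286.5], 128)]
```

View pics/w2.png

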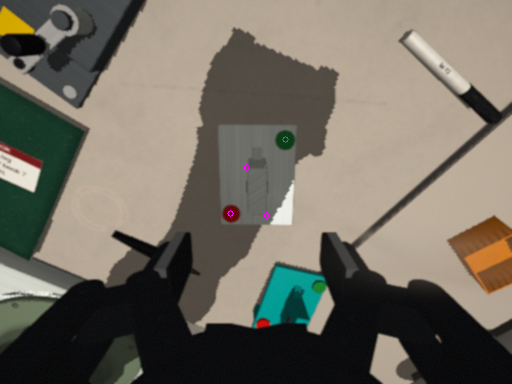

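The wrist view shows the silver block at (257,175). Red is at (231,213), green at (285,140) and the web at (257,190), all within a pixel of prediction, so I'll descend.

```bash

python3 -m handwheel '[{"dx":-0.23,"dy":0.16,"dz":2.0,"wx":-0.001,"wy":0,"wz":0.005,"claw":60},{"dx":0,"dy":0,"dz":3.5,"wx":0,"wy":0,"wz":0,"claw":60},{"dx":0,"dy":0,"dz":3.5,"wx":0,"wy":0,"wz":0,"claw":60},{"dx":0,"dy":0,"dz":2.5,"wx":0,"wy":0,"wz":0,"claw":60},{"dx":0,"dy":0,"dz":1.5,"wx":0,"wy":0,"wz":0,"claw":60},{"dx":0,"dy":0,"dz":0,"wx":0,"wy":0,"wz":0,"claw":60}]'
python3 - <<'E'
from h import *
R,o=blockT(BL); plan(o+R.apply([0,0,.020]),R,1)
E
```

```text
clock: 3.68
position: [0.4768, -0.0797, 0.034]
tool_rot: [3.14, 0.212, 0.604]
force: [0.8, 0.4, 0.2]
grip_width: 0.0514
finger_force: 0.0
1 rows cm [0.35, -0.29, -0.07] rot [0.0, 0.0009, -0.0062]
```

```bash

python3 -m handwheel '[{"dx":0,"dy":0,"dz":0,"wx":0,"wy":0,"wz":0,"claw":60},{"dx":0,"dy":0,"dz":0,"wx":0,"wy":0,"wz":0,"claw":60}]'
python3 - <<'E'
from h import *
R,o=blockT(BL)
plan(o+R.apply([0,0,.020]),R,1)
f=grab('wrist'); q=proj(f,R.apply(SP)+o);print(q.round(1))
for c in('red','green'): print(blobs(f,c,100,40,30))
plan(o+R.apply([0,0,.020]),R,1)
E
```

```text
clock: 3.92
position: [0.4779, -0.079, 0.0351]
tool_rot: [3.139, 0.21, 0.604]
force: [-0.1, 0.5, 0.1]
grip_width: 0.0513
finger_force: 0.0
1 rows cm [0.25, -0.3, 0.06] rot [0.0013, -0.0013, -0.0057]
[[206.6 285.8]
 [300.  161.3]]
[([211.3, 285.2], 462)]
[([299.0, 160.8], 920)]
1 rows cm [0.26, -0.29, 0.05] rot [0.0012, -0.001, -0.0057]
```

```bash

python3 -m handwheel '[{"dx":0.25,"dy":-0.29,"dz":0.05,"wx":0,"wy":0,"wz":-0.006,"claw":60},{"dx":0,"dy":0,"dz":0,"wx":0,"wy":0,"wz":0,"claw":40},{"dx":0,"dy":0,"dz":0,"wx":0,"wy":0,"wz":0,"claw":10},{"dx":0,"dy":0,"dz":0,"wx":0,"wy":0,"wz":0,"claw":10},{"dx":0,"dy":0,"dz":0,"wx":0,"wy":0,"wz":0,"claw":10},{"dx":0,"dy":0,"dz":0,"wx":0,"wy":0,"wz":0,"claw":10}]' 50
python3 - <<'E'
from h import *
R,o=blockT(BL)
plan(o+R.apply([0,0,.020]),R,1)
E
```

```text
clock: 4.72
position: [0.4776, -0.0753, 0.0333]
tool_rot: [3.141, 0.211, 0.611]
force: [-0.6, 1.5, 5.2]
grip_width: 0.0176
finger_force: 48.8
1 rows cm [0.04, 0.02, -0.07] rot [0.0005, -0.0001, 0.0005]
```

```bash
python3 - <<'E'
from h import *
R,o=blockT(BL); L=Ro.from_euler('z',BL[2])
T=plan(o+[0,0,.135],L,4)
P=Ro.from_euler('z',PL[2]); plan(np.array([PL[0],PL[1],.15]),P,8,T)
E
```

```text
4 rows cm [-0.47, 0.01, -2.87] rot [0.0001, 0.0527, 0.0001]
8 rows cm [1.48, -3.23, -0.01] rot [-0.0, -0.0, 0.0921]
```

```bash

python3 -m handwheel '[{"dx":-0.47,"dy":0,"dz":-2.87,"wx":0,"wy":0.0527,"wz":0,"claw":10},{"dx":-0.47,"dy":0,"dz":-2.87,"wx":0,"wy":0.0527,"wz":0,"claw":10},{"dx":-0.47,"dy":0,"dz":-2.87,"wx":0,"wy":0.0527,"wz":0,"claw":10},{"dx":-0.47,"dy":0,"dz":-2.87,"wx":0,"wy":0.0527,"wz":0,"claw":10}]'
python3 -m handwheel '[{"dx":1.48,"dy":-3.23,"dz":0,"wx":0,"wy":0,"wz":0.0921,"claw":10},{"dx":1.48,"dy":-3.23,"dz":0,"wx":0,"wy":0,"wz":0.0921,"claw":10},{"dx":1.48,"dy":-3.23,"dz":0,"wx":0,"wy":0,"wz":0.0921,"claw":10},{"dx":1.48,"dy":-3.23,"dz":0,"wx":0,"wy":0,"wz":0.0921,"claw":10},{"dx":1.48,"dy":-3.23,"dz":0,"wx":0,"wy":0,"wz":0.0921,"claw":10},{"dx":1.48,"dy":-3.23,"dz":0,"wx":0,"wy":0,"wz":0.0921,"claw":10},{"dx":1.48,"dy":-3.23,"dz":0,"wx":0,"wy":0,"wz":0.0921,"claw":10},{"dx":1.48,"dy":-3.23,"dz":0,"wx":0,"wy":0,"wz":0.0921,"claw":10}]'
python3 -m handwheel '[{"dx":0,"dy":0,"dz":0,"wx":0,"wy":0,"wz":0,"claw":10},{"dx":0,"dy":0,"dz":0,"wx":0,"wy":0,"wz":0,"claw":10},{"dx":0,"dy":0,"dz":0,"wx":0,"wy":0,"wz":0,"claw":10}]'
python3 - <<'E'
from h import *
P=Ro.from_euler('z',PL[2])
f=grab('wrist'); T=cur(); plan(np.array([PL[0],PL[1],.15]),P,1)
X=lambda Q:(Q-[0,0,.020])*[1,-1,-1]@T[:3,:3].T+T[:3,3]
print(proj(f,X(SP)).round(1))
for c in('red','green','yellow'): print(c,blobs(f,c,100,40,30))
t=grab('top'); print(proj(t,X(SP)).round(1))
for c in('red','green','yellow'): print(c,blobs(t,c,100,40,5))
cv2.imwrite('pics/w3.png',f['frame'])
E
```

```text
clock: 5.22
position: [0.4741, -0.0774, 0.1498]
tool_rot: [-3.142, -0.001, 0.611]
force: [-0.3, 0.8, -6.2]
grip_width: 0.0178
finger_force: 51.3
clock: 6.22
position: [0.5136, 0.1987, 0.1486]
tool_rot: [3.14, 0.001, -0.129]
force: [0.4, -0.2, -6.8]
grip_width: 0.0173
finger_force: 51.4
clock: 6.6
position: [0.5135, 0.1969, 0.149]
tool_rot: [3.141, 0.0, -0.127]
force: [0.7, 0.7, -6.7]
grip_width: 0.0173
finger_force: 51.8
1 rows cm [-0.01, -0.05, -0.08] rot [0.0008, 0.0001, -0.0006]
[[209.6 289.8]
 [304.1 167.1]]
red []
green [([306.2, 165.5], 925), ([276.8, 315.9], 72), ([261.0, 323.2], 68), ([344.2, 348.2], 30)]
yellow [([221.4, 130.2], 389), ([285.6, 130.0], 383)]
[[180.4 226.1]
 [209.7 194.5]]
red [([326.8, 125.8], 6), ([130.5, 268.5], 50), ([367.5, 302.6], 47)]
green [([375.0, 265.1], 40), ([151.8, 301.1], 37)]
yellow []
```

View pics/w3.png

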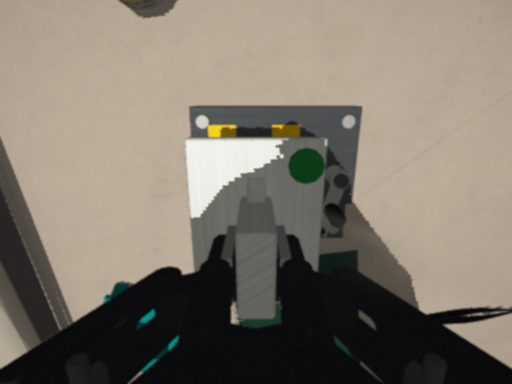

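```bash
python3 - <<'E'
from h import *
f=grab('wrist'); T=cur()
X=lambda Q:(np.array(Q)-[0,0,.020])*[1,-1,-1]@T[:3,:3].T+T[:3,3]
print('flange',proj(f,X([[.055,.04,.008],[.055,-.04,.008],[.04,-.028,.013],[.022,.009,.058],[.022,-.009,.058],[-.022,.009,.058],[-.022,-.009,.058]])).round(1).tolist())
P=Ro.from_euler('z',PL[2])
print('plate',proj(f,P.apply([[.072,.06,.026],[.072,-.1,.026]])+[PL[0],PL[1],0]).round(1).tolist())
g=cv2.cvtColor(f['frame'],cv2.COLOR_BGR2GRAY).astype(int)
print('row150',g[150,180:194].tolist(),g[150,320:334].tolist()); print('row115',g[115,184:196].tolist(),g[115,354:370].tolist())
for c in (215,260,300): print('col',c,g[100:114,c].tolist(),g[130:146,c].tolist())
print('web row 230',g[230,226:290].tolist());print('col258',g[190:204,258].tolist(), g[312:326,258].tolist())
E
```

```text
flange [[180.7, 138.8], [325.7, 138.8], [304.1, 167.4], [230.6, 234.3], [274.0, 234.3], [233.2, 320.7], [272.1, 320.7]]
plate [[188.5, 104.8], [363.2, 104.7]]
row150 [175, 173, 174, 172, 178, 198, 224, 237, 240, 240, 240, 240, 240, 240] [101, 101, 102, 101, 100, 95, 81, 55, 38, 47, 64, 74, 78, 80]
row115 [173, 175, 174, 174, 167, 143, 105, 87, 86, 86, 87, 87] [81, 79, 76, 79, 78, 79, 88, 117, 153, 170, 173, 174, 172, 171, 172, 171]
col 215 [171, 174, 175, 175, 175, 153, 101, 74, 85, 89, 90, 89, 88, 86] [201, 199, 199, 199, 200, 199, 188, 151, 158, 196, 222, 235, 240, 241, 241, 241]
col 260 [172, 173, 173, 173, 173, 152, 98, 65, 75, 84, 86, 83, 84, 81] [34, 34, 34, 33, 31, 35, 54, 101, 157, 199, 226, 235, 239, 241, 241, 241]
col 300 [170, 172, 171, 173, 170, 152, 99, 70, 78, 82, 80, 83, 78, 79] [55, 58, 57, 54, 52, 52, 58, 76, 90, 98, 101, 103, 105, 104, 105, 106]
web row 230 [94, 74, 64, 60, 59, 59, 60, 59, 62, 64, 72, 78, 81, 81, 81, 79, 80, 80, 79, 80, 80, 80, 81, 79, 80, 80, 80, 83, 81, 83, 81, 82, 82, 80, 81, 80, 80, 80, 79, 82, 80, 80, 82, 79, 80, 79, 78, 78, 78, 75, 70, 63, 60, 59, 61, 59, 60, 59, 70, 87, 99, 104, 106, 106]
col258 [98, 100, 97, 96, 97, 97, 96, 97, 98, 97, 96, 94, 87, 81] [100, 98, 100, 97, 99, 95, 83, 59, 48, 47, 48, 47, 45, 44]
```

```bash

python3 -m handwheel '[{"dx":-0.1,"dy":-0.2,"dz":2.9,"wx":0,"wy":0,"wz":0,"claw":10},{"dx":0,"dy":0,"dz":2.9,"wx":0,"wy":0,"wz":0,"claw":10},{"dx":0,"dy":0,"dz":2.4,"wx":0,"wy":0,"wz":0,"claw":10},{"dx":0,"dy":0,"dz":0,"wx":0,"wy":0,"wz":0,"claw":10},{"dx":0,"dy":0,"dz":0,"wx":0,"wy":0,"wz":0,"claw":10},{"dx":0,"dy":0,"dz":0,"wx":0,"wy":0,"wz":0,"claw":10}]'
python3 - <<'E'
from h import *
f=grab('wrist'); T=cur(); print(f['cx'],f['cy'],f['f'])
X=lambda Q:(np.array(Q)-[0,0,.020])*[1,-1,-1]@T[:3,:3].T+T[:3,3]
print('flange',proj(f,X([[.055,.04,.008],[.055,-.04,.008],[.04,-.028,.013]])).round(1).tolist())
P=Ro.from_euler('z',PL[2])
print('plate',proj(f,P.apply([[.072,.06,.026],[.072,-.1,.026],[.072,0,.026]])+[PL[0],PL[1],0]).round(1).tolist(), 'seat flange',proj(f,P.apply([[.055,.04,.038],[.055,-.04,.038]])+[PL[0],PL[1],0]).round(1).tolist())
print(blobs(f,'green',100,40,100), blobs(f,'yellow',100,40,50))
cv2.imwrite('pics/w4.png',cv2.resize(f['frame'][40:240,140:407],(800,600),interpolation=cv2.INTER_CUBIC))
E
```

```text
clock: 7.5
position: [0.5137, 0.2001, 0.0684]
tool_rot: [-3.141, -0.002, -0.126]
force: [0.0, 0.1, -6.5]
grip_width: 0.0173
finger_force: 51.7
255.68893015730544 187.50859782888278 278.06393785420266
flange [[181.1, 139.0], [326.0, 139.0], [304.3, 167.6]]
plate [[163.9, 105.6], [414.8, 105.5], [257.9, 105.6]] seat flange [[193.0, 134.6], [323.1, 134.6]]
[([306.2, 165.5], 925)] [([211.8, 135.1], 123), ([304.5, 135.1], 125)]
```

View pics/w4.png

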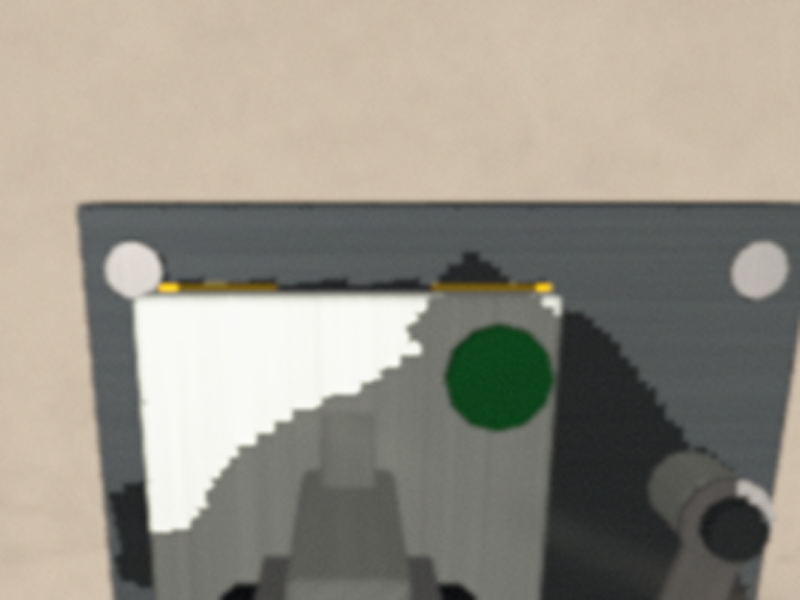

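The crop shows the flange front edge at px (185–327, 139). The plate's front-left corner is at (167,108) and the mark centre line at x=258. The block is parallel to the plate but about 1.6 mm too far along +y and 1 mm along +x, so I'll correct that and lower.

```bash

python3 -m handwheel '[{"dx":-0.1,"dy":0.17,"dz":0,"wx":0,"wy":0,"wz":0,"claw":10},{"dx":0,"dy":0,"dz":0.7,"wx":0,"wy":0,"wz":0,"claw":10},{"dx":0,"dy":0,"dz":0.5,"wx":0,"wy":0,"wz":0,"claw":10},{"dx":0,"dy":0,"dz":0.2,"wx":0,"wy":0,"wz":0,"claw":10},{"dx":0,"dy":0,"dz":0,"wx":0,"wy":0,"wz":0,"claw":10},{"dx":0,"dy":0,"dz":0,"wx":0,"wy":0,"wz":0,"claw":10}]'
python3 -m handwheel '[{"dx":0,"dy":0,"dz":0.15,"wx":0,"wy":0,"wz":0,"claw":10},{"dx":0,"dy":0,"dz":0,"wx":0,"wy":0,"wz":0,"claw":10}]'
python3 -m handwheel '[{"dx":0,"dy":0,"dz":0.15,"wx":0,"wy":0,"wz":0,"claw":10},{"dx":0,"dy":0,"dz":0,"wx":0,"wy":0,"wz":0,"claw":10}]'
```

```text
clock: 8.3
position: [0.5119, 0.1984, 0.0533]
tool_rot: [3.141, -0.0, -0.126]
force: [-0.3, -0.8, -6.6]
grip_width: 0.0173
finger_force: 51.8
clock: 8.55
position: [0.5118, 0.1983, 0.0517]
tool_rot: [3.141, 0.0, -0.126]
force: [-0.1, 0.3, -6.1]
grip_width: 0.0176
finger_force: 51.8
clock: 8.8
position: [0.5118, 0.1983, 0.0501]
tool_rot: [3.141, 0.0, -0.126]
force: [0.2, 0.8, -6.7]
grip_width: 0.0176
finger_force: 51.8
```

```bash

python3 -m handwheel '[{"dx":0,"dy":0,"dz":0.1,"wx":0,"wy":0,"wz":0,"claw":10},{"dx":0,"dy":0,"dz":0,"wx":0,"wy":0,"wz":0,"claw":10}]'
python3 -m handwheel '[{"dx":0,"dy":0,"dz":0.1,"wx":0,"wy":0,"wz":0,"claw":10},{"dx":0,"dy":0,"dz":0,"wx":0,"wy":0,"wz":0,"claw":10}]'
python3 - <<'E'
from h import *
f=grab('wrist')
cv2.imwrite('pics/w5.png',cv2.resize(f['frame'][40:240,140:407],(800,600),interpolation=cv2.INTER_CUBIC))
E
```

```text
clock: 9.05
position: [0.5119, 0.1984, 0.0493]
tool_rot: [3.141, -0.0, -0.126]
force: [-0.1, 0.4, -3.1]
grip_width: 0.0175
finger_force: 52.4
clock: 9.3
position: [0.512, 0.1984, 0.0493]
tool_rot: [3.141, -0.001, -0.126]
force: [-7.0, -2.1, 20.2]
grip_width: 0.0174
finger_force: 55.6
```

View pics/w5.png

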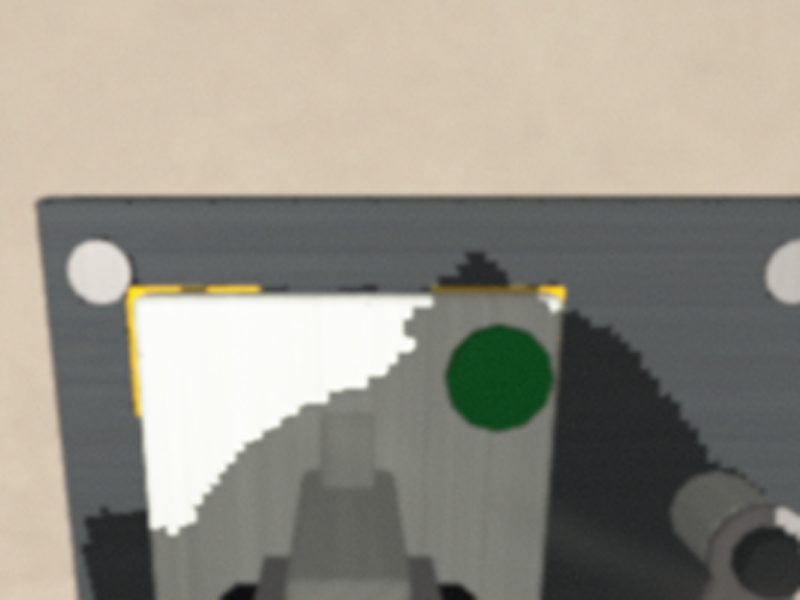

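```bash
python3 - <<'E'
from h import *
f=grab('wrist'); T=cur(); print((f['R']@T[:3,:3]).round(3).tolist())
P=Ro.from_euler('z',PL[2])
W=lambda Q:P.apply(Q)+[PL[0],PL[1],0]
for dz in(0,.003):
  g=dict(f); g['t']=f['t']+[0,0,dz]
  for n,q in(('mark',[.055,0,.026]),('plate',[.072,0,.026]),('flange seated',[.055,0,.038]),('green',[.04,-.028,.043]),('y mark',[.055,.043,.026]),('platecorner',[.072,.06,.026])):
    print(dz,n,proj(g,W([q])).round(1).tolist())
print(blobs(f,'green',100,40,100)); print(T[:3,3], P.inv().apply(T[:3,3]-[PL[0],PL[1],0]))
E
```

```text
[[-0.0, 1.0, 0.001], [-0.955, -0.0, -0.296], [-0.296, -0.001, 0.955]]
0 mark [[254.9, 133.4]]
0 plate [[254.8, 103.3]]
0 flange seated [[254.8, 135.8]]
0 green [[306.0, 164.6]]
0 y mark [[181.9, 133.4]]
0 platecorner [[149.8, 103.3]]
0.003 mark [[254.9, 134.4]]
0.003 plate [[254.9, 104.8]]
0.003 flange seated [[254.8, 136.8]]
0.003 green [[305.1, 165.1]]
0.003 y mark [[183.2, 134.4]]
0.003 platecorner [[151.7, 104.8]]
[([306.3, 165.6], 918)]
[0.5119785  0.19846106 0.04930409] [-0.00172964  0.00074915  0.04930409]
```

The crop shows the flange at crop x 133–562, centred between the outer mark edges at 127 and 567. The front-edge gap of 2.3 px matches the predicted 2.4. It is seated, so I'll relax the load, release and rise.

```bash

python3 -m handwheel '[{"dx":0,"dy":0,"dz":-0.09,"wx":0,"wy":0,"wz":0,"claw":10},{"dx":0,"dy":0,"dz":0,"wx":0,"wy":0,"wz":0,"claw":10}]'
python3 -m handwheel '[{"dx":0,"dy":0,"dz":0,"wx":0,"wy":0,"wz":0,"claw":50},{"dx":0,"dy":0,"dz":0,"wx":0,"wy":0,"wz":0,"claw":50},{"dx":0,"dy":0,"dz":0,"wx":0,"wy":0,"wz":0,"claw":50},{"dx":0,"dy":0,"dz":-2.5,"wx":0,"wy":0,"wz":0,"claw":50},{"dx":0,"dy":0,"dz":-3.5,"wx":0,"wy":0,"wz":0,"claw":50},{"dx":0,"dy":0,"dz":-2,"wx":0,"wy":0,"wz":0,"claw":0},{"dx":0,"dy":0,"dz":0,"wx":0,"wy":0,"wz":0,"claw":0},{"dx":0,"dy":0,"dz":0,"wx":0,"wy":0,"wz":0,"claw":0}]'
python3 - <<'E'
from h import *
f=grab('wrist'); P=Ro.from_euler('z',PL[2]); o=np.array([PL[0],PL[1],0])
q=P.apply([[-.04,.028,.0425],[.04,-.028,.0425]])+o
print(proj(f,q).round(1),[blobs(f,c,100,40,50) for c in('red','green')])
print('world red,green',q.round(4).tolist())
T=plan(q[0]+[0,0,.03],P,4); 
t=grab('top');print(proj(t,q).round(1),[blobs(t,c,100,40,5) for c in('red','green')])
cv2.imwrite('pics/w6.png',f['frame'])
E
```

```text
clock: 9.65
position: [0.5119, 0.1984, 0.0493]
tool_rot: [3.141, -0.0, -0.126]
force: [-1.9, -1.1, 3.5]
grip_width: 0.0177
finger_force: 53.4
clock: 10.65
position: [0.5116, 0.1983, 0.1285]
tool_rot: [3.141, 0.0, -0.126]
force: [0.0, -0.7, -0.0]
grip_width: 0.0003
finger_force: 0.0
[[224.  231.7]
 [289.  143. ]] [[([224.6, 231.6], 337)], [([289.3, 144.0], 401)]]
world red,green [[0.4774, 0.2303, 0.0425], [0.5498, 0.1647, 0.0425]]
4 rows cm [-0.94, -0.69, 1.4] rot [0.0003, 0.0002, 0.0001]
[[187.1 230.9]
 [213.5 202.2]] [[([326.8, 125.8], 6), ([130.5, 268.5], 50), ([367.6, 302.5], 48)], [([375.0, 265.1], 40), ([150.6, 301.0], 19)]]
```

```bash

python3 -m handwheel '[{"dx":-1.9,"dy":-1.48,"dz":0,"wx":0,"wy":0,"wz":0,"claw":0},{"dx":-1.9,"dy":-1.48,"dz":0,"wx":0,"wy":0,"wz":0,"claw":0},{"dx":0,"dy":0,"dz":3,"wx":0,"wy":0,"wz":0,"claw":0},{"dx":0,"dy":0,"dz":2.6,"wx":0,"wy":0,"wz":0,"claw":0},{"dx":0,"dy":0,"dz":1.5,"wx":0,"wy":0,"wz":0,"claw":0},{"dx":0,"dy":0,"dz":0.6,"wx":0,"wy":0,"wz":0,"claw":0},{"dx":0,"dy":0,"dz":0.3,"wx":0,"wy":0,"wz":0,"claw":0},{"dx":0,"dy":0,"dz":0,"wx":0,"wy":0,"wz":0,"claw":0}]'
python3 -m handwheel '[{"dx":0,"dy":0,"dz":0.2,"wx":0,"wy":0,"wz":0,"claw":0},{"dx":0,"dy":0,"dz":0,"wx":0,"wy":0,"wz":0,"claw":0}]'
```

```text
clock: 11.75
position: [0.4781, 0.2326, 0.0495]
tool_rot: [3.142, -0.001, -0.126]
force: [1.1, -0.0, 0.3]
grip_width: -0.0002
finger_force: 0.0
clock: 12.0
position: [0.4779, 0.2325, 0.0473]
tool_rot: [3.141, -0.0, -0.126]
force: [0.0, -0.0, 0.2]
grip_width: 0.0
finger_force: 0.0
```

```bash

python3 -m handwheel '[{"dx":0,"dy":0,"dz":0.3,"wx":0,"wy":0,"wz":0,"claw":0},{"dx":0,"dy":0,"dz":0,"wx":0,"wy":0,"wz":0,"claw":0}]'
python3 -m handwheel '[{"dx":0,"dy":0,"dz":0.08,"wx":0,"wy":0,"wz":0,"claw":0},{"dx":0,"dy":0,"dz":0,"wx":0,"wy":0,"wz":0,"claw":0}]'
```

```text
clock: 12.25
position: [0.4778, 0.2325, 0.0439]
tool_rot: [3.141, 0.0, -0.126]
force: [-0.1, 0.4, 0.2]
grip_width: -0.0003
finger_force: 0.0
clock: 12.5
position: [0.4778, 0.2325, 0.0433]
tool_rot: [3.141, -0.0, -0.126]
force: [-0.2, -0.7, 0.4]
grip_width: 0.0001
finger_force: 0.0
```

```bash

python3 -m handwheel '[{"dx":0,"dy":0,"dz":0.08,"wx":0,"wy":0,"wz":0,"claw":0},{"dx":0,"dy":0,"dz":0,"wx":0,"wy":0,"wz":0,"claw":0}]'
python3 -m handwheel '[{"dx":0,"dy":0,"dz":0.04,"wx":0,"wy":0,"wz":0,"claw":0},{"dx":0,"dy":0,"dz":0,"wx":0,"wy":0,"wz":0,"claw":0}]'
```

```text
clock: 12.75
position: [0.4779, 0.2325, 0.043]
tool_rot: [3.141, -0.0, -0.126]
force: [-2.8, -2.5, 12.7]
grip_width: -0.0003
finger_force: 6.3
clock: 13.0
position: [0.478, 0.2326, 0.043]
tool_rot: [3.141, -0.001, -0.126]
force: [-5.2, -3.3, 20.9]
grip_width: -0.0
finger_force: 10.6
```

The red press registered at 12.7 then 20.9 N, with height solid at 0.043, so it doesn't rock. Green is next.

```bash

python3 -m handwheel '[{"dx":0,"dy":0,"dz":-3,"wx":0,"wy":0,"wz":0,"claw":0},{"dx":0,"dy":0,"dz":-3.2,"wx":0,"wy":0,"wz":0,"claw":0},{"dx":0,"dy":0,"dz":0,"wx":0,"wy":0,"wz":0,"claw":0},{"dx":4.05,"dy":3,"dz":0,"wx":0,"wy":0,"wz":0,"claw":0},{"dx":4.05,"dy":3,"dz":0,"wx":0,"wy":0,"wz":0,"claw":0},{"dx":0,"dy":0,"dz":0,"wx":0,"wy":0,"wz":0,"claw":0}]'
python3 -m handwheel '[{"dx":0,"dy":0,"dz":3.0,"wx":0,"wy":0,"wz":0,"claw":0},{"dx":0,"dy":0,"dz":1.8,"wx":0,"wy":0,"wz":0,"claw":0},{"dx":0,"dy":0,"dz":0.8,"wx":0,"wy":0,"wz":0,"claw":0},{"dx":0,"dy":0,"dz":0.2,"wx":0,"wy":0,"wz":0,"claw":0},{"dx":0,"dy":0,"dz":0,"wx":0,"wy":0,"wz":0,"claw":0},{"dx":0,"dy":0,"dz":0,"wx":0,"wy":0,"wz":0,"claw":0}]'
python3 - <<'E'
from h import *
P=Ro.from_euler('z',PL[2]);print(P.inv().apply(cur()[:3,3]-[PL[0],PL[1],0]))
E
```

```text
clock: 13.75
position: [0.5526, 0.1592, 0.1032]
tool_rot: [3.14, -0.001, -0.131]
force: [-2.0, 0.5, -0.3]
grip_width: 0.0001
finger_force: 0.0
clock: 14.5
position: [0.551, 0.1629, 0.0468]
tool_rot: [-3.142, -0.001, -0.126]
force: [-0.1, 0.2, 0.0]
grip_width: -0.0
finger_force: 0.0
[ 0.04147475 -0.02957542  0.04676379]
```

```bash

python3 -m handwheel '[{"dx":0,"dy":0,"dz":0.3,"wx":0,"wy":0,"wz":0,"claw":0},{"dx":0,"dy":0,"dz":0,"wx":0,"wy":0,"wz":0,"claw":0}]'
python3 -m handwheel '[{"dx":0,"dy":0,"dz":0.08,"wx":0,"wy":0,"wz":0,"claw":0},{"dx":0,"dy":0,"dz":0,"wx":0,"wy":0,"wz":0,"claw":0}]'
python3 -m handwheel '[{"dx":0,"dy":0,"dz":0.05,"wx":0,"wy":0,"wz":0,"claw":0},{"dx":0,"dy":0,"dz":0,"wx":0,"wy":0,"wz":0,"claw":0}]'
```

```text
clock: 14.75
position: [0.5508, 0.1628, 0.0432]
tool_rot: [3.141, -0.0, -0.126]
force: [-0.9, 0.1, -0.1]
grip_width: -0.0003
finger_force: 0.0
clock: 15.0
position: [0.5508, 0.1628, 0.043]
tool_rot: [3.141, -0.0, -0.126]
force: [-3.6, -1.6, 13.8]
grip_width: 0.0004
finger_force: 7.2
clock: 15.25
position: [0.5508, 0.1629, 0.0429]
tool_rot: [3.141, -0.001, -0.126]
force: [-7.3, -1.5, 23.2]
grip_width: 0.0
finger_force: 11.8
```

Green registered at 13.8 then 23.2 N, with height again solid at 0.043. I'll lift and look at the clip.

```bash

python3 -m handwheel '[{"dx":0,"dy":0,"dz":-3,"wx":0,"wy":0,"wz":0,"claw":0},{"dx":0,"dy":0,"dz":-5,"wx":0,"wy":0,"wz":0,"claw":28},{"dx":-3,"dy":2,"dz":-3,"wx":0,"wy":0,"wz":0,"claw":28},{"dx":-3,"dy":2,"dz":-1,"wx":0,"wy":0,"wz":0,"claw":28},{"dx":0,"dy":0,"dz":0,"wx":0,"wy":0,"wz":0,"claw":28},{"dx":0,"dy":0,"dz":0,"wx":0,"wy":0,"wz":0,"claw":28},{"dx":0,"dy":0,"dz":0,"wx":0,"wy":0,"wz":0,"claw":28}]'
python3 - <<'E'
from h import *
f=grab('wrist'); P=Ro.from_euler('z',PL[2]); o=np.array([PL[0],PL[1],0])
print(monitor.observe()['qpos'],P.inv().apply(cur()[:3,3]-o))
W=lambda Q:P.apply(Q)+o
th=1.33; pv=np.array([.0074,-.0789,0])
K=pv+28e-3*np.array([-np.sin(th),np.cos(th),0])+[0,0,.0785]
E=pv+58e-3*np.array([-np.sin(th),np.cos(th),0])+[0,0,.052]
q=proj(f,W(np.array([K,pv+[0,0,.052],E,[-.04,.028,.043],[.04,-.028,.043]])));print(q.round(1).tolist())
for n in('clip_knob','clip'):
  for d in optics.masks_of(n,'wrist')[:2]: print(n,d['p'],d['rect'],np.argwhere(d['region']).mean(0)[::-1])
print([blobs(f,c,100,40,50) for c in('red','green')])
im=f['frame'].copy()
for x,y in q: cv2.circle(im,(int(round(x)),int(round(y))),3,(255,0,255),1)
cv2.imwrite('pics/w7.png',im)
E
```

```text
clock: 16.12
position: [0.4865, 0.1311, 0.1615]
tool_rot: [3.141, 0.0, -0.126]
force: [-0.3, -0.1, -0.1]
grip_width: 0.0242
finger_force: 0.0
[-0.29576402  0.42821339 -0.1104052   1.97873042  0.06839825  0.73874863
 -2.1436084 ] [-0.01860172 -0.06941269  0.1613947 ]
[[257.7, 194.4], [264.9, 157.1], [250.1, 214.0], [157.1, 202.2], [209.2, 120.0]]
clip_knob 0.82 [241.2, 145.4, 30.8, 71.4] [257.30333033 179.51035104]
clip 0.95 [241.6, 147.8, 32.1, 67.0] [257.22838346 178.97744361]
clip 0.3 [197.2, 113.5, 22.7, 18.1] [209.78016086 121.43431635]
[[([157.0, 203.2], 247), ([256.2, 282.7], 309), ([58.7, 288.1], 244)], [([210.1, 121.0], 315), ([253.1, 260.8], 926), ([189.2, 249.4], 210), ([183.0, 263.6], 69), ([278.6, 316.0], 103), ([252.7, 315.3], 69)]]
```

View pics/w7.png

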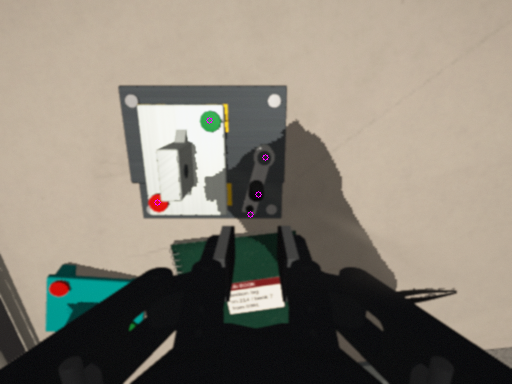

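The wrist view shows the block seated with red at (157,203) and green at (210,121). The clip pivot is at (265,157), the knob at (257,194) and the tip at (250,214), all on the prediction. Joint 7 can't turn 1.5 rad further this way, so I'll take the half-turned grasp.

```bash

python3 -m handwheel '[{"dx":0,"dy":0,"dz":0,"wx":0,"wy":0,"wz":-0.181,"claw":28},{"dx":0,"dy":0,"dz":0,"wx":0,"wy":0,"wz":-0.181,"claw":28},{"dx":0,"dy":0,"dz":0,"wx":0,"wy":0,"wz":-0.181,"claw":28},{"dx":0,"dy":0,"dz":0,"wx":0,"wy":0,"wz":-0.181,"claw":28},{"dx":0,"dy":0,"dz":0,"wx":0,"wy":0,"wz":-0.181,"claw":28},{"dx":0,"dy":0,"dz":0,"wx":0,"wy":0,"wz":-0.181,"claw":28},{"dx":0,"dy":0,"dz":0,"wx":0,"wy":0,"wz":-0.181,"claw":28},{"dx":0,"dy":0,"dz":0,"wx":0,"wy":0,"wz":-0.181,"claw":28}]'
python3 -m handwheel '[{"dx":0,"dy":0,"dz":0,"wx":0,"wy":0,"wz":-0.181,"claw":28},{"dx":0,"dy":0,"dz":0,"wx":0,"wy":0,"wz":-0.181,"claw":28},{"dx":0,"dy":0,"dz":0,"wx":0,"wy":0,"wz":-0.181,"claw":28},{"dx":0,"dy":0,"dz":0,"wx":0,"wy":0,"wz":-0.181,"claw":28},{"dx":0,"dy":0,"dz":0,"wx":0,"wy":0,"wz":-0.181,"claw":28},{"dx":0,"dy":0,"dz":0,"wx":0,"wy":0,"wz":-0.181,"claw":28},{"dx":0,"dy":0,"dz":0,"wx":0,"wy":0,"wz":-0.181,"claw":28},{"dx":0,"dy":0,"dz":0,"wx":0,"wy":0,"wz":-0.181,"claw":28}]'
python3 -m handwheel '[{"dx":0,"dy":0,"dz":0,"wx":0,"wy":0,"wz":0,"claw":28},{"dx":0,"dy":0,"dz":0,"wx":0,"wy":0,"wz":0,"claw":28}]'
cat >> h.py <<'E'
PV=np.array([.0074,-.0789,0])
def clip_pose(th,z):
    P=Ro.from_euler('z',PL[2]); p=P.apply(PV+.028*np.array([-np.sin(th),np.cos(th),0]))+[PL[0],PL[1],z]
    return p,Ro.from_euler('z',PL[2]+th-np.pi/2+np.pi)
E
python3 - <<'E'
from h import *
print(monitor.observe()['qpos'])
plan(*clip_pose(1.33,.099),1)
E
```

```text
clock: 17.27
position: [0.4862, 0.1308, 0.1616]
tool_rot: [-3.141, 0.0, 1.328]
force: [-0.3, 0.1, -0.4]
grip_width: 0.0242
finger_force: 0.0
clock: 18.27
position: [0.4862, 0.1307, 0.1617]
tool_rot: [-3.141, -0.0, 2.776]
force: [0.5, -0.2, 0.4]
grip_width: 0.0241
finger_force: 0.0
clock: 18.52
position: [0.4862, 0.1307, 0.1617]
tool_rot: [-3.141, -0.0, 2.765]
force: [-0.2, 0.3, -0.0]
grip_width: 0.0238
finger_force: 0.0
[ 0.23592895  0.54122198 -0.82844742  1.95319014  0.51860353  0.87284551
  0.32748507]
1 rows cm [0.03, -0.26, 6.27] rot [-0.0004, -0.0001, -0.0091]
```

Aligned. I'll descend over the knob, then work out the arc rows.

```bash

python3 -m handwheel '[{"dx":0.03,"dy":-0.26,"dz":3.2,"wx":0,"wy":0,"wz":-0.009,"claw":28},{"dx":0,"dy":0,"dz":3.0,"wx":0,"wy":0,"wz":0,"claw":28},{"dx":0,"dy":0,"dz":0,"wx":0,"wy":0,"wz":0,"claw":28},{"dx":0,"dy":0,"dz":2.0,"wx":0,"wy":0,"wz":0,"claw":28},{"dx":0,"dy":0,"dz":1.5,"wx":0,"wy":0,"wz":0,"claw":28},{"dx":0,"dy":0,"dz":0.5,"wx":0,"wy":0,"wz":0,"claw":28},{"dx":0,"dy":0,"dz":0,"wx":0,"wy":0,"wz":0,"claw":28}]'
python3 - <<'E'
from h import *
plan(*clip_pose(1.33,.059),1)
T=plan(*clip_pose(0.1,.059),10)
plan(*clip_pose(-0.1,.059),2,T)
E
```

```text
clock: 19.4
position: [0.4848, 0.1285, 0.0598]
tool_rot: [-3.141, -0.0, 2.779]
force: [-0.1, -0.4, 0.6]
grip_width: 0.0239
finger_force: 0.0
1 rows cm [-0.01, -0.01, 0.08] rot [-0.0005, -0.0001, 0.0044]
10 rows cm [-0.02, 0.34, 0.01] rot [-0.0, 0.0, 0.1234]
2 rows cm [-0.01, 0.28, 0.0] rot [0.0, -0.0, 0.1]
```

```bash

python3 -m handwheel '[{"dx":-0.02,"dy":0.34,"dz":0,"wx":0,"wy":0,"wz":0.1234,"claw":28},{"dx":-0.02,"dy":0.34,"dz":0,"wx":0,"wy":0,"wz":0.1234,"claw":28},{"dx":-0.02,"dy":0.34,"dz":0,"wx":0,"wy":0,"wz":0.1234,"claw":28},{"dx":-0.02,"dy":0.34,"dz":0,"wx":0,"wy":0,"wz":0.1234,"claw":28}]'
python3 -m handwheel '[{"dx":-0.02,"dy":0.34,"dz":0,"wx":0,"wy":0,"wz":0.1234,"claw":28},{"dx":-0.02,"dy":0.34,"dz":0,"wx":0,"wy":0,"wz":0.1234,"claw":28},{"dx":-0.02,"dy":0.34,"dz":0,"wx":0,"wy":0,"wz":0.1234,"claw":28},{"dx":-0.02,"dy":0.34,"dz":0,"wx":0,"wy":0,"wz":0.1234,"claw":28}]'
python3 -m handwheel '[{"dx":-0.02,"dy":0.34,"dz":0,"wx":0,"wy":0,"wz":0.1234,"claw":28},{"dx":-0.02,"dy":0.34,"dz":0,"wx":0,"wy":0,"wz":0.1234,"claw":28},{"dx":0,"dy":0,"dz":0,"wx":0,"wy":0,"wz":0,"claw":28}]'
python3 - <<'E'
from h import *
plan(*clip_pose(0.1,.059),1)
f=grab('wrist'); print([(round(d['p'],2),d['rect']) for d in optics.masks_of('clip_knob','wrist')[:2]])
E
```

```text
clock: 19.9
position: [0.4926, 0.1395, 0.0604]
tool_rot: [-3.141, 0.001, 2.281]
force: [-2.8, -0.3, 0.9]
grip_width: 0.0238
finger_force: 1.2
clock: 20.4
position: [0.5041, 0.1461, 0.0603]
tool_rot: [-3.141, -0.0, 1.788]
force: [-5.5, 1.8, 2.2]
grip_width: 0.0241
finger_force: 2.5
clock: 20.78
position: [0.5114, 0.1469, 0.0604]
tool_rot: [3.141, -0.0, 1.545]
force: [-1.8, 1.8, -0.3]
grip_width: 0.0242
finger_force: 0.7
1 rows cm [-0.06, 0.03, 0.14] rot [0.0005, -0.0001, 0.0003]
[(0.86, [225.6, 177.7, 46.5, 107.0])]
```

```bash

python3 -m handwheel '[{"dx":0,"dy":0.28,"dz":0,"wx":0,"wy":0,"wz":0.1,"claw":28},{"dx":0,"dy":0,"dz":0,"wx":0,"wy":0,"wz":0,"claw":28}]'
python3 -m handwheel '[{"dx":0,"dy":0.28,"dz":0,"wx":0,"wy":0,"wz":0.05,"claw":28},{"dx":0,"dy":0,"dz":0,"wx":0,"wy":0,"wz":0,"claw":28}]'
python3 -m handwheel '[{"dx":0,"dy":0.12,"dz":0,"wx":0,"wy":0,"wz":0,"claw":28},{"dx":0,"dy":0,"dz":0,"wx":0,"wy":0,"wz":0,"claw":28}]'
```

```text
clock: 21.12
position: [0.5143, 0.1462, 0.0601]
tool_rot: [3.141, 0.0, 1.446]
force: [-1.0, -0.2, 0.0]
grip_width: 0.0239
finger_force: 0.3
clock: 21.38
position: [0.5172, 0.1458, 0.0599]
tool_rot: [3.141, 0.0, 1.395]
force: [-2.1, 1.3, -0.5]
grip_width: 0.0242
finger_force: 0.5
clock: 21.62
position: [0.5182, 0.1456, 0.0598]
tool_rot: [3.142, 0.0, 1.395]
force: [-2.1, 0.6, 0.3]
grip_width: 0.0236
finger_force: 1.1
```

```bash

python3 -m handwheel '[{"dx":0,"dy":0.12,"dz":0,"wx":0,"wy":0,"wz":0,"claw":28},{"dx":0,"dy":0,"dz":0,"wx":0,"wy":0,"wz":0,"claw":28}]'
python3 -m handwheel '[{"dx":0,"dy":0.1,"dz":0,"wx":0,"wy":0,"wz":0,"claw":28},{"dx":0,"dy":0,"dz":0,"wx":0,"wy":0,"wz":0,"claw":28}]'
python3 -m handwheel '[{"dx":0,"dy":0.06,"dz":0,"wx":0,"wy":0,"wz":0,"claw":28},{"dx":0,"dy":0,"dz":0,"wx":0,"wy":0,"wz":0,"claw":28}]'
```

```text
clock: 21.88
position: [0.5194, 0.1453, 0.0598]
tool_rot: [3.141, 0.0, 1.395]
force: [-2.3, 2.1, -0.1]
grip_width: 0.0237
finger_force: 1.2
clock: 22.12
position: [0.52, 0.1453, 0.0598]
tool_rot: [-3.141, 0.0, 1.395]
force: [-4.2, 3.9, 0.8]
grip_width: 0.0235
finger_force: 2.5
clock: 22.38
position: [0.5202, 0.1453, 0.0597]
tool_rot: [-3.14, 0.001, 1.395]
force: [-7.9, 3.8, 2.6]
grip_width: 0.0238
finger_force: 4.0
```

The force climbs and motion stops about where the stop was predicted, so the clip is home. I'll back off to centre, rise and check.

```bash

python3 -m handwheel '[{"dx":0,"dy":-0.6,"dz":0,"wx":0,"wy":0,"wz":0,"claw":28},{"dx":0,"dy":0,"dz":0,"wx":0,"wy":0,"wz":0,"claw":28},{"dx":0,"dy":0,"dz":-2,"wx":0,"wy":0,"wz":0,"claw":28},{"dx":0,"dy":0,"dz":-4,"wx":0,"wy":0,"wz":0,"claw":28},{"dx":0,"dy":0,"dz":-4.5,"wx":0,"wy":0,"wz":0,"claw":28},{"dx":-4,"dy":0,"dz":-2,"wx":0,"wy":0,"wz":0,"claw":28},{"dx":0,"dy":0,"dz":0,"wx":0,"wy":0,"wz":0,"claw":28},{"dx":0,"dy":0,"dz":0,"wx":0,"wy":0,"wz":0,"claw":28}]'
python3 - <<'E'
from h import *
f=grab('wrist'); P=Ro.from_euler('z',PL[2]); o=np.array([PL[0],PL[1],0])
W=lambda Q:P.apply(Q)+o
q=proj(f,W(np.array([PV+[0,.028,.0785],PV+[0,0,.052],PV+[0,.058,.052],[-.04,.028,.043],[.04,-.028,.043]])));print(q.round(1).tolist())
print([blobs(f,c,100,40,100) for c in('red','green')])
im=f['frame'].copy()
for x,y in q: cv2.circle(im,(int(round(x)),int(round(y))),2,(255,0,255),1)
cv2.imwrite('pics/w8.png',cv2.resize(im,(768,576)))
E
```

```text
clock: 23.38
position: [0.5082, 0.1069, 0.1848]
tool_rot: [3.141, 0.0, 1.394]
force: [0.2, 0.7, 0.1]
grip_width: 0.0239
finger_force: 0.0
[[255.7, 142.0], [257.1, 166.1], [254.1, 106.5], [200.7, 54.5], [287.5, 112.1]]
[[([199.9, 55.2], 355), ([112.3, 154.4], 448)], [([13.9, 2.9], 121), ([108.4, 126.9], 6582), ([286.1, 112.5], 264), ([21.1, 126.0], 108), ([52.0, 136.6], 102), ([33.6, 182.3], 2647)]]
```

View pics/w8.png

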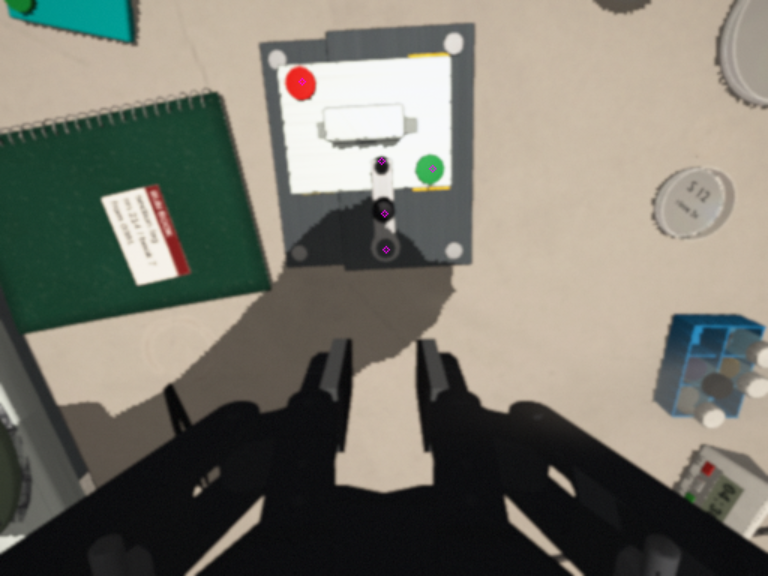

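The picture shows the clip arm along plate +y, from pivot (386,249) to pad end (381,163), over the flange. Red is at (300,83) and green at (430,169), where the seated pose predicts them. The robot is clear of everything.

```bash
python3 -c "
from workcell import job_done; print(job_done())"
```

```text
the job is handed in; nothing more can be done
None
```

I handed the job in at about 23.5 s on the robot clock: the block sits level on the marks and was released, it did not rock when pressed on red (21 N) then green (23 N), the clip is at its stop over the flange, and the robot stayed clear of the jar, dish and marker.

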